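Lock a bayonet tool holder into the tightening stand

TASK

Take the tool holder that has the cross pin and lock it in the round sleeve of the tightening stand, the way a bayonet goes: find the two entry slots with the pin, push down against the spring, twist clockwise (seen from above) up to the stop, and let the spring lift the pin into its notches. Leave it locked there, upright and released. Do not force it: ease the pin in by feel and never load the sleeve hard; leave the other things on the bench where they are.

Things in the scene. Friction and masses are not known exactly. Their poses are not given: they have to be found in the camera images.
- holder_mid (a point): Loose steel tool holder to be locked, with a cross pin; stands upright on its shank, 112 mm tall, 0.3-0.46 kg. Point on its axis, half-way up (56 mm above the foot), z up. Above the foot: round shank 45 mm wide to 44 mm (foot chamfered to 38 mm over 5 mm), flange 62 mm wide 44-50 mm, grip block 50-86 mm, nut 30 mm wide to 98 mm, 10 mm cutter stub to 112 mm.
- holder_grip (a point): Where to hold that holder: on its axis in the grip block, 72 mm above the foot. The block's two flats face the holder's +y and -y, 32 mm apart, 44 mm long along x, so fingers close along y. Finger tips must stay above the flange (22 mm below this point).
- holder_pin (a point): Middle of the holder's cross pin, on its axis 16 mm above the foot. The pin is a straight 8 mm round bar along the holder's x; each end sticks out to 36 mm from the axis. Both ends are equal: a half turn makes no difference. Against the wall at the end of the twist, stop at 0.3 to 0.5 N m: about 1 N m already loads the pin ends past the forcing limit of 60 N (all contacts added).
- stand: Fixed tightening stand: dark base plate 150 (x) x 110 (y) x 25 mm, upright round sleeve in the middle, 48 mm inside, 68 mm outside. Origin: underside centre, on the sleeve's axis, z up. Two 11 mm wide entry slots, open at the rim, lie only roughly along plate +x and -x: the sleeve is clamped turned by up to 20 degrees either way, which this pose does not tell. See them, or feel.
- stand_mouth (a point): On the sleeve's axis at its flat rim, 67 mm above the bench, 42 mm above the plate. The holder's pin centre lies 71 mm above the bench when resting on the rim; slid lightly round there it drops at the slots, and sinks freely to 55 mm, where the holder's foot meets the spring plunger. Keep pushes well under 60 N: more is forcing.
- stand_lock (a point): On the sleeve's axis, 51 mm above the bench: pin centre when locked. The pin must go below 47 mm to pass under the ledge; 43 mm is the hard stop. Pressed so, twist clockwise from above: the notch is 0.75 rad (43 deg) from the entry slot, a wall stops the pin some 3 deg later. Let up there, the spring lifts it 4 mm into the notch. Stopped short of it, it stays under the ledge, unlocked.
- plunger (a joint): How far the spring plunger in the sleeve is pressed down, m: 0 free, 0.008 pin just under the ledge, 0.004 holder locked in the notches, 0.012 hard stop. It pushes up with 6 N plus 1 N per mm, more than the holder's weight: unlocked, the holder rises until the plunger is free.
- plain_holder: A bystander: a similar holder with a slim tapered shank and no cross pin, 112 mm tall, origin at the centre of its foot. Leave it.
- wrench: Bystander: an open-ended spanner lying on the bench, 170 mm long. Leave it.
- brush: Bystander: a brush lying on the bench. Leave it.
- oil: Bystander: a white plastic bottle, 56 mm across, 140 mm tall. Leave it.
- parallel: Bystander: a ground steel bar 120 x 14 x 28 mm. Leave it.
- bracket: Bystander: a small aluminium angle 60 x 40 x 42 mm. Leave it.
- nut: Bystander: a six-sided dark steel nut 36 mm across, 18 mm tall. Leave it.
Things that resemble listed ones, but are neither listed nor needed, are in the scene too. What is shaped like the part that bears holder_mid but green is not meant. What is shaped like the stand but turquoise is not meant.

How it is judged:
By the outcome, as a careful person would: the job done as asked, in the order asked, and still so for the second after the job is handed in, with the robot touching nothing.
It also fails if it takes over 72 s, if anything falls off the work surface, if the arm or the gripper's body presses on something with over 40 N, if the wrist force passes 120 N, or if a joint passes its speed limit or range.

ROBOT

A 7-joint arm with a two-finger parallel gripper is mounted at the origin on the work surface. World frame = base frame: x ahead of the robot, y to its left, z up, the work surface at z = 0. Lengths are in m, angles in rad, forces in N, time in s.
With the tool pointing down it reaches from about 0.4 to 0.85 m from the base axis. Payload 4.5 kg.
Tool frame: the origin (TCP) lies between the finger pads; the fingertips stand 8 mm ahead of it and the grasp point (between the pads) lies 11 mm behind it; z points along the fingers, y is the direction in which the jaws open and shut (so a half turn about z gives the same grasp; the last joint's range is limited). The gripper opens to 88 mm and grips with 3 to 60 N. Pads are 18 mm wide; open, the fingers measure 123 mm over their backs; the gripper's body (75 mm by 187 mm) begins 45 mm behind the grasp point.
Start: joints at [0.034, 0.689, -0.195, 1.565, 0.157, 0.902, -0.215], TCP at [0.625, 0, 0.226] pointing down, gripper open.
Joint ranges: [-3.01, 3.01], [-0.46, 2.08], [-1.47, 1.51], [0.13, 2.56], [-1, 4.14], [0.04, 2.09], [-2.66, 2.66]. Speed limits (rad/s): [2.57, 2.57, 3.14, 3.14, 3.14, 3.14, 3.14].

INTERFACE

Orientations are given as a unit quaternion [x, y, z, w].
In Python, from plant import r gives the robot as it stands.
- The arm moves only by the tool carry_out, never from a script. Its argument "commands" is a list that holds one entry, the list of rows, each a list of 7 numbers: the turn, a rotation vector about the tool's x, y, z in rad, then the shift along the tool's x, y, z in cm, then the finger opening in cm, from 0 to 8.81. A call has 1 to 10 rows; each row is the pose to reach, as a shift and turn from the pose commanded when the call began, along the tool's axes at that moment; what a row does not reach only later rows make up. A row lasts 1/12 s, in which the tool goes at most 41.7 mm and 7.16 degrees, less where a joint would pass 70% of its speed; a pose out of reach is approached as far as the arm can. A call with a gripper value outside its range is refused whole. The fingers move at their own pace and stop on an object; "force" is the grip in N (left out, the last holds). Time passes only in rows, so rows that repeat a pose let the fingers close. It gives the time, the measured TCP pose, the force and the opening at its end, in the units of the state.
- r.get_state(): the state, without advancing time (a new reading comes with each control period).
- r.snapshot(name): name is "scene" or "side" or "wrist"; returns a dict with "pixels" (480x640x3 uint8, red, green, blue), "mtx" (3x3 intrinsics, pixels), "xyz" and "rotation" of the camera in the world. Camera axes: x right, y down, z forward; pixel columns grow to the right and rows downward; lengths in m; the calibration is good to about 2 mm. The wrist camera is an equidistant fisheye: a pixel r from the principal point sees the ray r / f radians off the axis. A picture is of the moment at which its call begins. There is no depth.
- r.finish_job(): hands the job in, once; it reports no verdict.
The state is a dict: "clock": time; "q": joint angles; "qd": joint speeds; "joint_torque": joint torques, N m; "tool_pos": TCP position; "eef_rot": TCP orientation; "contact_force": force on the tool from outside, world axes, zero at the start; "moment": the same for the moment, N m; "opening": opening from 0.0 (shut) to 1.0 (fully open).
Only numpy, scipy, OpenCV 4.12 (cv2) and the standard library are available. Lean on these libraries where they do the work, as an engineer would, in place of code of your own. Each camera call takes 0.05 s, during which the arm holds its last target.

## Working session

There is one attempt and no reset: what is moved stays moved. The work goes in short steps, Python scripts to look and compute and a tool call to move; the robot and the scene stay as the last step left them, time stands still between calls to the robot, and variables do not carry over. Pictures are saved under pics/ and viewed, and the job is handed in when it is done.

Besides the shell and the picture viewer there is one more tool, called after "Request:" by a JSON object that holds its "fn" and its "kwargs", one argument or row to a line. carry_out: Moves the arm, as the interface text tells. Its arguments: {"type":"object","properties":{"commands":{"type":"array"},"force":{"type":"number"}},"required":["commands"]}

```bash
ls; mkdir -p pics; python3 - <<'E'
from plant import r
import cv2,pickle
s=r.get_state();print(s)
for n in ["scene","side","wrist"]:
    d=r.snapshot(n);pickle.dump(d,open(f"{n}0.pkl","wb"));cv2.imwrite(f"pics/{n}0.png",d["pixels"][:,:,::-1]);print(n,d["mtx"],d["xyz"],d["rotation"])
E
```

```text
pics
{'clock': 0.0, 'q': array([ 0.03378176,  0.69003871, -0.19449299,  1.56630182,  0.15728166,
        0.90248778, -0.21509165]), 'qd': array([ 0.00157471,  0.00025656, -0.00044317, -0.00136084, -0.00137401,
        0.00114995, -0.00042871]), 'joint_torque': array([ 3.38560185e-04, -5.27571630e+01, -1.26686912e+00, -1.53434461e+01,
       -5.26333472e-02,  6.56995355e-03,  1.65937727e-04]), 'tool_pos': array([ 6.24361282e-01, -4.49742681e-05,  2.25086604e-01]), 'eef_rot': array([ 7.07078824e-01,  7.07134134e-01, -6.95633695e-04, -6.07829461e-04]), 'contact_force': array([-0.05408427, -0.39808888,  0.46440821]), 'moment': array([-0.03385757,  0.02321505, -0.01389097]), 'opening': 0.9994533628199922}
scene [[510.31409983   0.         315.79355186]
 [  0.         510.31409983 245.30202723]
 [  0.           0.           1.        ]] [1.10321927 0.99968614 0.92871943] [ 0.22158769  0.8686157  -0.42792304 -0.11527154]
side [[615.4773251    0.         327.07267383]
 [  0.         615.4773251  255.05318595]
 [  0.           0.           1.        ]] [ 0.42155184 -0.87991562  0.94539606] [ 0.91292807 -0.05140691  0.02509273 -0.40409161]
wrist [[371.64829954   0.         319.70188273]
 [  0.         371.64829954 238.11163876]
 [  0.           0.           1.        ]] [0.62437395 0.06648867 0.38345569] [ 9.91399508e-01  3.92541631e-04 -7.19527040e-04  1.30867659e-01]
```

View pics/scene0.png

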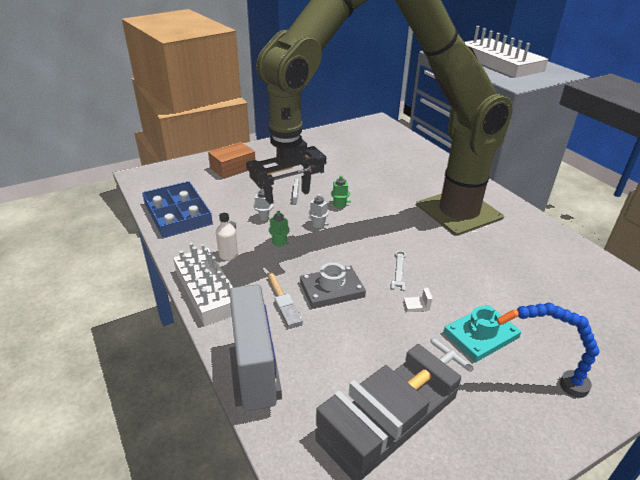

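View pics/side0.png

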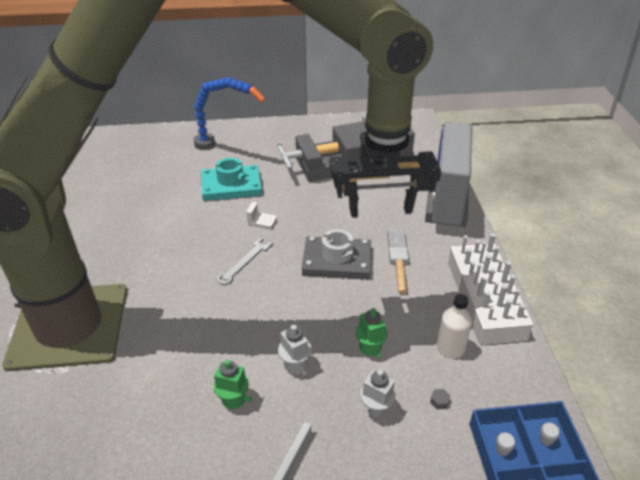

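View pics/wrist0.png

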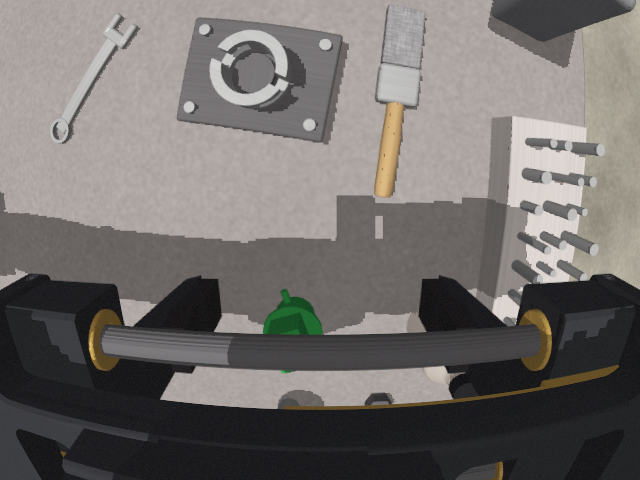

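Grey candidates are at side (295,348) and (379,392), which are scene (318,211) and (263,205). The two green ones are decoys. I'll enlarge both views to see which grey one has the cross pin.

```bash
python3 - <<'E'
import cv2,numpy as np
a=cv2.imread("pics/scene0.png");b=cv2.imread("pics/side0.png");w=cv2.imread("pics/wrist0.png")
c=lambda im,x,y,W,H,f:cv2.resize(im[y:y+H,x:x+W],(W*f,H*f),interpolation=cv2.INTER_CUBIC)
A=c(a,240,175,100,60,4)
B=c(b,265,310,140,105,4)
cv2.imwrite("pics/c1.png",np.vstack([A,np.zeros((4,400,3),np.uint8)]))
cv2.imwrite("pics/c2.png",B)
cv2.imwrite("pics/c3.png",c(w,170,10,180,140,4))
E
```

```text
(no output)
```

View pics/c1.png

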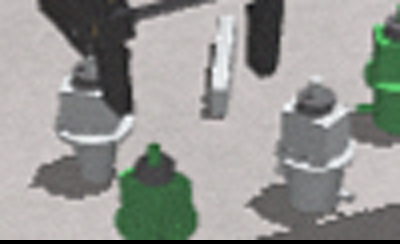

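View pics/c2.png

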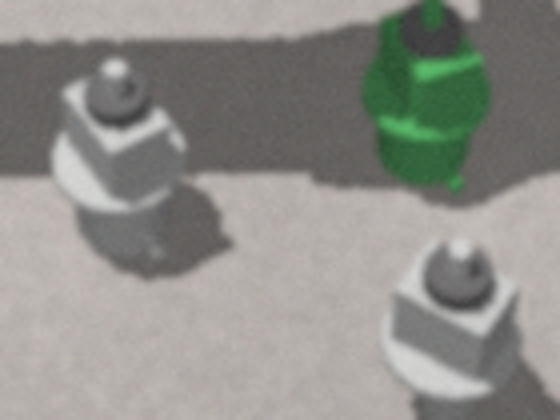

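View pics/c3.png

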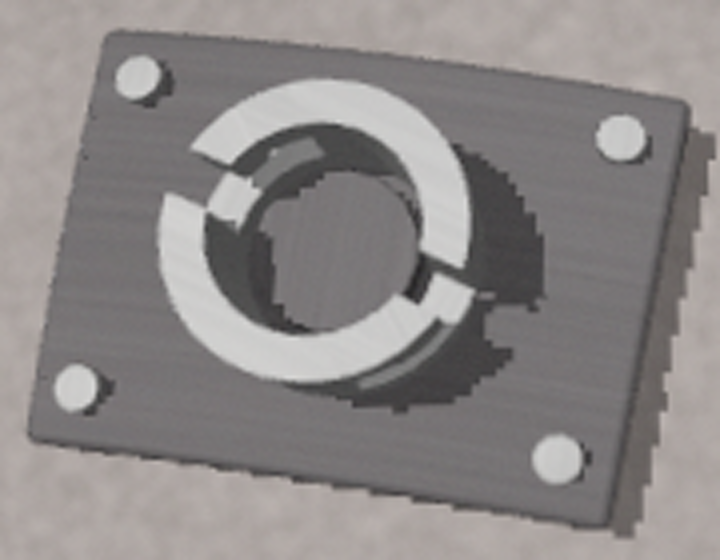

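The grey holder at side (295,348) / scene (318,211) has the thick shank and a pin end showing at scene (327,224) and side (304,373). The other grey one has a slim shank, so it is the plain holder. The stand is the dark one, and its slots show in the wrist view at about (226,58) and (281,80). Next I'll measure positions.

```bash
cat > h.py <<'E'
import numpy as np,pickle,cv2
from scipy.spatial.transform import Rotation as R
def ray(d,u,v,fish=False):
    m=d["mtx"];x=(u-m[0,2])/m[0,0];y=(v-m[1,2])/m[1,1]
    if fish:
        t=np.hypot(x,y);k=np.sinc(t/np.pi);c=np.array([x*k,y*k,np.cos(t)])
    else: c=np.array([x,y,1.])
    c=R.from_quat(d["rotation"]).apply(c);return np.array(d["xyz"]),c/np.linalg.norm(c)
def onz(d,u,v,z,fish=False):
    o,c=ray(d,u,v,fish);return (o+c*(z-o[2])/c[2])[:3]
def tri(rs):
    A=sum(np.eye(3)-np.outer(c,c) for o,c in rs);b=sum((np.eye(3)-np.outer(c,c))@o for o,c in rs)
    p=np.linalg.solve(A,b);return p,[np.linalg.norm(np.cross(p-o,c)) for o,c in rs]
def proj(d,p,fish=False):
    c=R.from_quat(d["rotation"]).inv().apply(np.array(p)-d["xyz"]);m=d["mtx"]
    if fish:
        rr=np.hypot(c[0],c[1]);t=np.arctan2(rr,c[2]);c=np.array([c[0]/rr*t,c[1]/rr*t,1])
    else: c=c/c[2]
    return m[0,0]*c[0]+m[0,2],m[1,1]*c[1]+m[1,2]
L=lambda n:pickle.load(open(n+".pkl","rb"))
E
python3 - <<'E'
from h import *
s,b,w=L("scene0"),L("side0"),L("wrist0")
print("stub",tri([ray(s,319,195.5),ray(b,293.5,326)]))
print("stub z",onz(s,319,195.5,.112),onz(b,293.5,326,.112))
print("pin end",tri([ray(s,326.7,224),ray(b,303.7,373)]),onz(s,326.7,224,.016),onz(b,303.7,373,.016))
C=lambda x,y:(170+x/4,10+y/4)
print("bolts",*[onz(w,*C(*p),.027,True) for p in [(138,76),(621,136),(78,387),(558,458)]])
im=w["pixels"].astype(int)
m=(im.min(2)>190).astype(np.uint8);m[:,:200]=0;m[:,300:]=0;m[:20]=0;m[115:]=0
n,l,st,ce=cv2.connectedComponentsWithStats(m)
for i in range(1,n):
    if st[i,4]>30:print(st[i],ce[i])
# rim outer pts in crop
for p in [(330,79),(470,200),(310,381),(158,240),(196,152),(172,194),(240,165),(208,210),(470,266),(420,247),(442,322),(405,295)]:
    print(p,onz(w,*C(*p),.067,True))
E
```

```text
stub (array([ 0.44867514, -0.14707799,  0.10973291]), [np.float64(0.00011728251974240682), np.float64(0.00011728251974238374)])
stub z [ 0.45035659 -0.14390754  0.112     ] [ 0.44870662 -0.14913163  0.112     ]
pin end (array([ 0.44207451, -0.15163946, -0.00776283]), [np.float64(0.023509791537726327), np.float64(0.023509791537726327)]) [ 0.43425856 -0.12067612  0.016     ] [ 0.46211373 -0.18187075  0.016     ]
bolts [0.51039001 0.18368381 0.027     ] [0.6290323  0.16125634 0.027     ] [0.49583656 0.10427386 0.027     ] [0.61417476 0.08192184 0.027     ]
[200  25   9   9  69] [203.89855072  28.92753623]
[218  30  69  46 904] [259.67477876  45.99336283]
[222  54  12  11  86] [227.6627907   59.27906977]
[ 210   59   77   46 1006] [240.4860835   88.10139165]
(330, 79) [0.56641217 0.1657474  0.067     ]
(470, 200) [0.59676427 0.13655265 0.067     ]
(310, 381) [0.5626566  0.09803818 0.067     ]
(158, 240) [0.52874146 0.13160048 0.067     ]
(196, 152) [0.53702589 0.15107989 0.067     ]
(172, 194) [0.53177224 0.1418525  0.067     ]
(240, 165) [0.54696745 0.14720448 0.067     ]
(208, 210) [0.53997998 0.13746957 0.067     ]
(470, 266) [0.59682455 0.12191433 0.067     ]
(420, 247) [0.58622559 0.12642898 0.067     ]
(442, 322) [0.59093407 0.10982193 0.067     ]
(405, 295) [0.58307463 0.11596779 0.067     ]
```

Request:
{"fn": "carry_out", "kwargs": {
  "commands": [
    [[0,0,-0.05,-3,-1.8,0,8.8],[0,0,-0.1,-6,-3.6,0,8.8],[0,0,-0.16,-9,-5.4,0,8.8],[0,0,-0.22,-12,-7.2,0,8.8],[0,0,-0.28,-15,-9,0,8.8],[0,0,-0.34,-18,-10.8,0,8.8],[0,0,-0.4,-21,-12.6,0,8.8],[0,0,-0.43,-22.5,-13.5,0,8.8],[0,0,-0.436,-22.9,-13.7,0,8.8],[0,0,-0.436,-22.9,-13.7,0,8.8]]
  ]
}}

```text
clock: 0.98
tool_pos: [0.4872, -0.2303, 0.2257]
eef_rot: [0.539, 0.842, -0.0, -0.0]
contact_force: [0.5, 0.6, 0.8]
opening: 0.998
```

```bash
cat > snap.py <<'E'
import sys,pickle,cv2
from plant import r
k=sys.argv[1]
for n in sys.argv[2:]:
    d=r.snapshot(n);pickle.dump(d,open(f"{n}{k}.pkl","wb"));cv2.imwrite(f"pics/{n}{k}.png",d["pixels"][:,:,::-1])
s=r.get_state();print(s["clock"],s["tool_pos"],s["eef_rot"],s["contact_force"],s["opening"])
E
python3 snap.py 1 wrist
```

```text
1.0333 [ 0.4884602  -0.22843512  0.2258933 ] [5.37880619e-01 8.43020819e-01 5.79196521e-04 5.95226566e-05] [ 0.28247591  0.36766118 -0.15272609] 0.9994608878267067
```

View pics/wrist1.png

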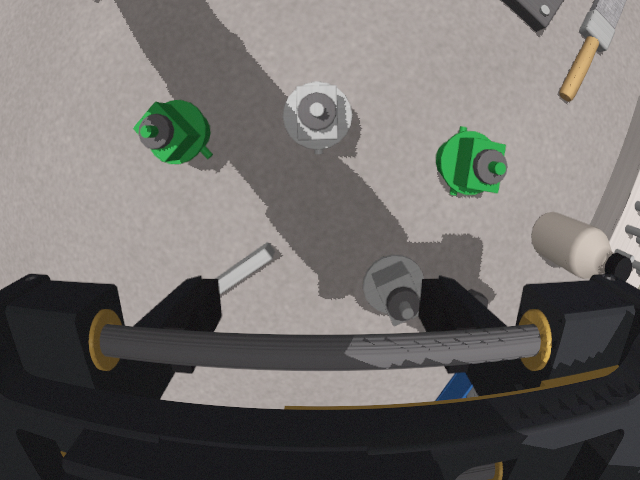

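```bash
python3 - <<'E'
import cv2
w=cv2.imread("pics/wrist1.png")
cv2.imwrite("pics/c4.png",cv2.resize(w[70:170,260:380],None,fx=6,fy=6,interpolation=cv2.INTER_CUBIC))
E
```

```text
(no output)
```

View pics/c4.png

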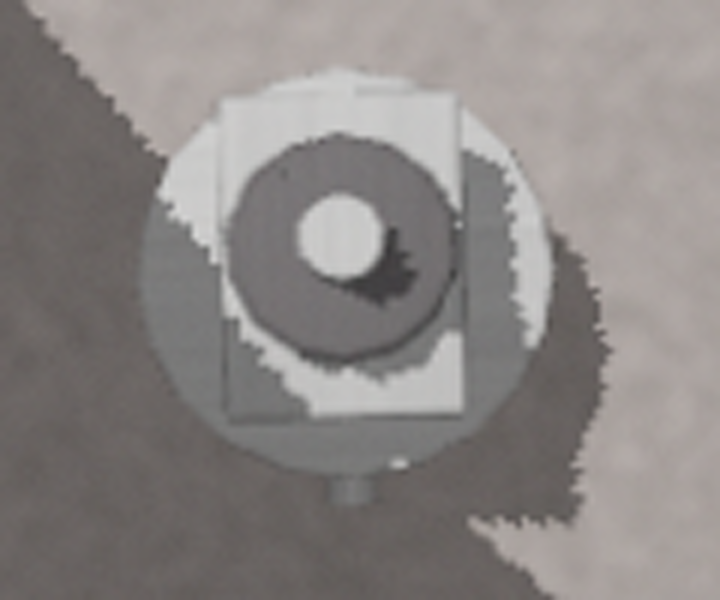

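```bash
python3 - <<'E'
from h import *
w=L("wrist1")
C=lambda x,y:(260+x/6-.4,70+y/6-.4)
st=onz(w,*C(341,236),.112,True)
k=[onz(w,*C(*p),.086,True) for p in [(221,95),(461,93),(465,415),(227,420)]]
nut=onz(w,*C(343,247),.098,True)
pe=onz(w,*C(352,490),.016,True)
print(st,nut,np.mean(k,0),pe);
ang=lambda v:np.degrees(np.arctan2(v[1],v[0]))
print(ang(k[0]-k[3]),ang(k[1]-k[2]),ang(k[1]-k[0]),ang(k[2]-k[3]),[np.linalg.norm(k[i]-k[i-1]) for i in range(4)])
c=np.mean(k,0);print("pin",ang(c-pe),np.linalg.norm((c-pe)[:2]))
from plant import r
s=r.get_state();T=R.from_quat(s["eef_rot"]);print(s["tool_pos"],T.as_matrix(),ang(T.as_matrix()[:,0]))
for z in [.083]:
    print("tool shift", T.inv().apply(np.r_[c[:2],z]-s["tool_pos"])*100)
E
```

```text
[ 0.44721407 -0.14982007  0.112     ] [ 0.4474181  -0.14997179  0.098     ] [ 0.44737283 -0.14998442  0.086     ] [ 0.46218619 -0.18012273  0.016     ]
115.70880614179357 115.59150433432141 25.152464990103482 25.951729861220453 [np.float64(0.04383649735712459), np.float64(0.03156120547446634), np.float64(0.04339670270277571), np.float64(0.03147115436706465)]
pin 116.17470554892387 0.03358203282521972
[ 0.4884602  -0.22843512  0.2258933 ] [[-4.21368872e-01  9.06889051e-01  7.23434844e-04]
 [ 9.06889189e-01  4.21368208e-01  9.12517283e-04]
 [ 5.22719489e-04  1.04058162e-03 -9.99999322e-01]] 114.92104393526384
tool shift [ 8.83843324 -0.43537466 14.29350688]
```

```bash
python3 - <<'E'
from h import *
w=L("wrist1")
T=R.from_euler("z",115.02,degrees=True).as_matrix()@np.diag([1,-1,-1]);c=np.array([.4473,-.15,0])
for n,p,z in [("gl stub",(149,132),.112),("gr stub",(497,167),.112),("gl pin?",(211,156),.016),("gl flange right",(208,130),.05),("gr block left",(437,160),.05),("plain",(403,303),.112)]:
    q=onz(w,*p,z,True);print(n,q,(T.T@(q-c))[:2])
E
```

```text
gl stub [ 0.33378442 -0.21443929  0.112     ] [-0.01038265 -0.1301169 ]
gr stub [ 0.59218517 -0.12498349  0.112     ] [-0.03860798  0.14186953]
gl pin? [ 0.3646529  -0.22774272  0.016     ] [-0.03549304 -0.1077716 ]
gl flange right [ 0.36119403 -0.20136854  0.05      ] [-0.01013093 -0.09975133]
gr block left [ 0.56364098 -0.13817546  0.05      ] [-0.0384897   0.11042457]
plain [ 0.57466043 -0.25754355  0.112     ] [-0.15131682  0.06992507]
```

Request:
{"fn": "carry_out", "kwargs": {
  "commands": [
    [[0,0,-0.012,2.5,-0.1,2.5,8.8],[0,0,-0.012,5,-0.2,5,8.8],[0,0,-0.012,7,-0.3,7,8.8],[0,0,-0.012,8.5,-0.35,8,8.8],[0,0,-0.012,8.9,-0.35,8,8.8],[0,0,-0.012,8.9,-0.35,8,8.8]]
  ]
}}

```text
clock: 1.53
tool_pos: [0.4479, -0.1469, 0.1459]
eef_rot: [0.53, 0.848, 0.0, -0.001]
contact_force: [0.6, -0.3, 0.5]
opening: 1.0
```

```bash
python3 snap.py 2 side scene; python3 - <<'E'
import cv2,numpy as np
b=cv2.imread("pics/side2.png");a=cv2.imread("pics/scene2.png")
f=lambda i:cv2.resize(i,(400,400),interpolation=cv2.INTER_CUBIC)
cv2.imwrite("pics/c5.png",np.hstack([f(b[260:400,230:370]),f(a[120:260,250:390])]))
E
```

```text
1.6333 [ 0.44919286 -0.14958962  0.14671255] [5.31918248e-01 8.46794513e-01 5.31744997e-04 1.32185832e-03] [ 1.01112365 -0.36877589  0.65487713] 1.0002700859362927
```

View pics/c5.png

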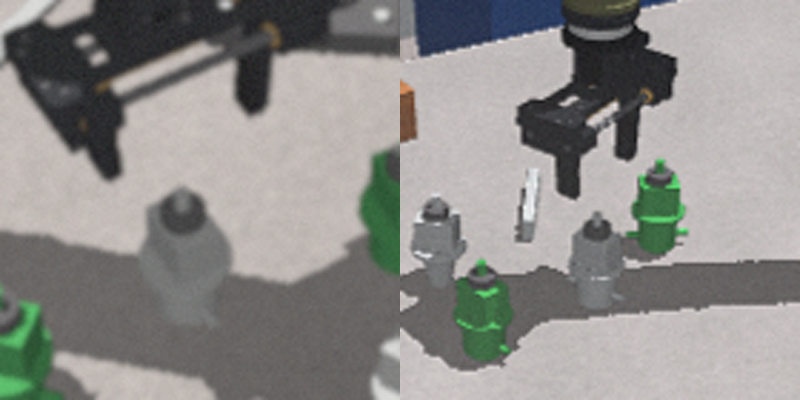

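Request:
{"fn": "carry_out", "kwargs": {
  "commands": [
    [[0,0,0,0,0,2,8.8],[0,0,0,0,0,4,8.8],[0,0,0,0,0,5.5,8.8],[0,0,0,0,0,7,8.8],[0,0,0,0,0,8,8.8],[0,0,0,0,0,8.3,8.8],[0,0,0,0,0,8.3,8.8],[0,0,0,0,0,8.3,8.8]]
  ]
}}

```text
clock: 2.3
tool_pos: [0.4483, -0.1504, 0.0635]
eef_rot: [0.533, 0.846, 0.0, 0.001]
contact_force: [-0.0, -0.5, 0.4]
opening: 1.0
```

Request:
{"fn": "carry_out", "kwargs": {
  "commands": [
    [[0,0,0,0,0,0,5],[0,0,0,0,0,0,4],[0,0,0,0,0,0,3.4],[0,0,0,0,0,0,2.8],[0,0,0,0,0,0,2.8],[0,0,0,0,0,0,2.8],[0,0,0,0,0,0,2.8]]
  ],
  "force": 30
}}

```text
clock: 2.88
tool_pos: [0.4473, -0.1498, 0.063]
eef_rot: [0.532, 0.847, 0.0, 0.0]
contact_force: [0.3, -0.4, -0.3]
opening: 0.492
```

Request:
{"fn": "carry_out", "kwargs": {
  "commands": [
    [[0,0,0,0,0,0,2.5],[0,0,0,0,0,0,2.5],[0,0,0,0,0,0,2.5],[0,0,0,0,0,0,2.5],[0,0,0,0,0,0,2.5],[0,0,0,0,0,0,2.5]]
  ],
  "force": 45
}}

```text
clock: 3.38
tool_pos: [0.4473, -0.1498, 0.0629]
eef_rot: [0.532, 0.847, 0.0, 0.0]
contact_force: [0.3, 0.1, -0.7]
opening: 0.362
```

Request:
{"fn": "carry_out", "kwargs": {
  "commands": [
    [[0,0,0,0,0,-0.5,2.5],[0,0,0,0,0,-2,2.5],[0,0,0,0,0,-4,2.5],[0,0,0,0,0,-6.5,2.5],[0,0,0,0,0,-9,2.5],[0,0,0,0,0,-11.5,2.5],[0,0,0,0,0,-13,2.5],[0,0,0,0,0,-13,2.5],[0,0,0,0,0,-13,2.5]]
  ]
}}

```text
clock: 4.13
tool_pos: [0.447, -0.15, 0.1932]
eef_rot: [0.533, 0.846, 0.0, 0.0]
contact_force: [0.3, -0.6, -3.5]
opening: 0.354
```

```bash
python3 snap.py 3 side scene wrist; python3 - <<'E'
import cv2,numpy as np
b=cv2.imread("pics/side3.png");a=cv2.imread("pics/scene3.png")
f=lambda i:cv2.resize(i,(400,400),interpolation=cv2.INTER_CUBIC)
cv2.imwrite("pics/c6.png",np.hstack([f(b[220:360,210:350]),f(a[90:230,250:390])]))
E
```

```text
4.2833 [ 0.44607896 -0.14962396  0.19166474] [ 5.32313292e-01  8.46546105e-01 -5.38949089e-04 -1.40016820e-03] [-0.60919006  0.13982225 -3.64250771] 0.3595433000791706
```

View pics/c6.png

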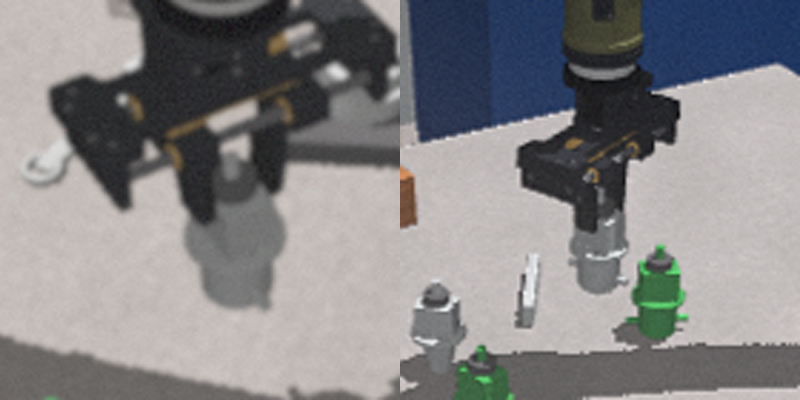

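View pics/wrist3.png

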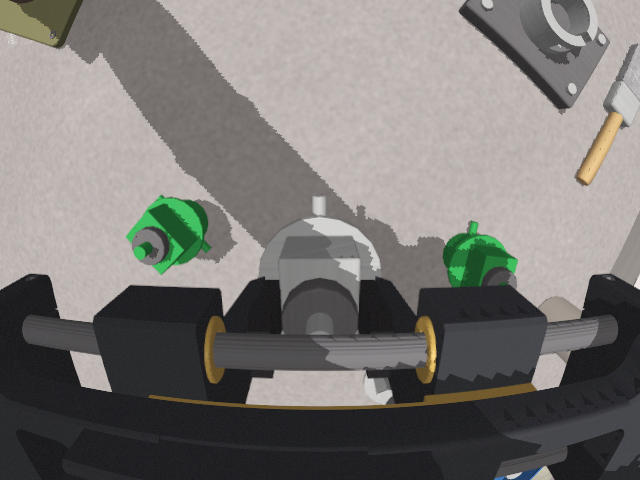

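Request:
{"fn": "carry_out", "kwargs": {
  "commands": [
    [[0,0,-0.05,1,2,0,2.5],[0,0,-0.12,2.5,5.3,0,2.5],[0,0,-0.2,4.1,8.7,0,2.5],[0,0,-0.28,5.8,12.2,0,2.5],[0,0,-0.36,7.5,15.8,0,2.5],[0,0,-0.44,9.2,19.4,0,2.5],[0,0,-0.52,10.8,22.8,0,2.5],[0,0,-0.6,12.3,26,0,2.5],[0,0,-0.64,13.1,27.6,0,2.5],[0,0,-0.65,13.3,28.1,0,2.5]]
  ]
}}

```text
clock: 5.12
tool_pos: [0.6434, 0.097, 0.1908]
eef_rot: [0.231, 0.973, 0.002, -0.001]
contact_force: [-0.1, 0.6, -3.8]
opening: 0.354
```

Request:
{"fn": "carry_out", "kwargs": {
  "commands": [
    [[0,0,0,0,0,0,2.5],[0,0,0,0,0,0,2.5]]
  ]
}}

```text
clock: 5.28
tool_pos: [0.6415, 0.0901, 0.1913]
eef_rot: [0.235, 0.972, -0.002, -0.001]
contact_force: [-1.0, 0.2, -2.3]
opening: 0.357
```

```bash
python3 snap.py 4 wrist side scene; python3 - <<'E'
import cv2
w=cv2.imread("pics/wrist4.png")
cv2.imwrite("pics/c7.png",cv2.resize(w[60:260,220:420],None,fx=3,fy=3,interpolation=cv2.INTER_CUBIC))
E
```

```text
5.4333 [0.64203677 0.08947104 0.19248238] [ 2.35383920e-01  9.71901610e-01 -1.20213105e-03 -4.74555176e-04] [ 0.36692101  0.32675885 -2.50079077] 0.3560736796850812
```

View pics/c7.png

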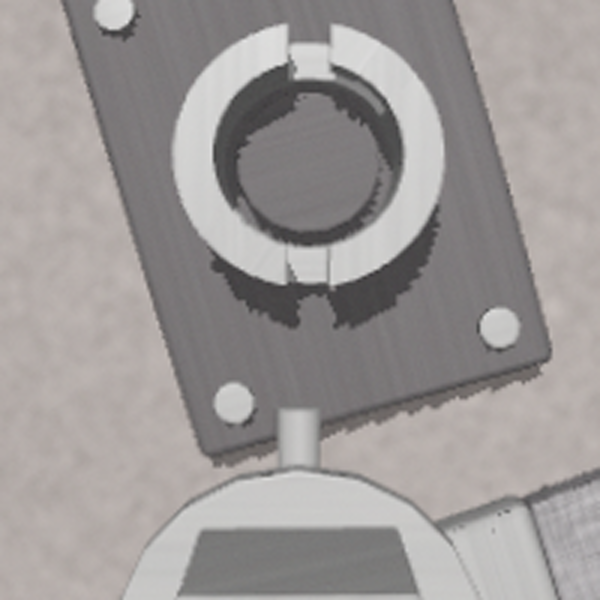

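View pics/wrist4.png

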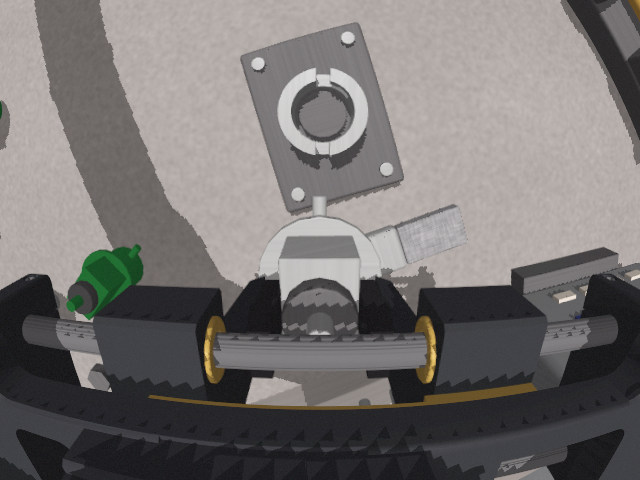

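```bash
python3 - <<'E'
from h import *
from plant import r
w=L("wrist4");s=r.get_state()
C=lambda x,y:(220+(x+.5)/3-.5,60+(y+.5)/3-.5)
im=cv2.resize(w["pixels"][60:260,220:420],None,fx=3,fy=3,interpolation=cv2.INTER_CUBIC)
g=im.min(2)>185
m=(g*1).astype(np.uint8);m[300:]=0;m[:,:165]=0;m[:,455:]=0
n,l,st,ce=cv2.connectedComponentsWithStats(m)
big=[i for i in range(1,n) if st[i,4]>3000];print([tuple(st[i]) for i in big])
mm=np.isin(l,big).astype(np.uint8)
cs,_=cv2.findContours(mm,cv2.RETR_EXTERNAL,cv2.CHAIN_APPROX_NONE)
P=np.vstack([c[:,0] for c in cs])
X=np.array([onz(w,*C(*p),.067,True)[:2] for p in P])
from scipy.optimize import least_squares
def fit(X,c0,R0,tol):
    for _ in range(6):
        d=np.linalg.norm(X-c0,axis=1);k=abs(d-R0)<tol
        o=least_squares(lambda q:np.linalg.norm(X[k]-q,axis=1)-R0,c0);c0=o.x;tol=max(tol*.7,.0012)
    return c0,k.sum(),np.sqrt(np.mean(o.fun**2))
co=fit(X,X.mean(0),.034,.006);ci=fit(X,co[0],.024,.004);print(co,ci)
c=np.r_[co[0],0]
T=R.from_quat(s["eef_rot"]).as_matrix();print(s["tool_pos"],"yaw x",np.degrees(np.arctan2(T[1,0],T[0,0])))
a=np.mean([onz(w,*C(x,40),.067,True) for x in (288,330)],0);b=np.mean([onz(w,*C(x,268),.067,True) for x in (286,329)],0)
print(a,b,np.degrees(np.arctan2(*(a-b)[[1,0]])))
pe=onz(w,*C(299.5,412),.146+.004,True);print("pin end",pe)
cmd=np.array([.6427,.0911,.193]);
for ref in (s["tool_pos"],cmd): print("sh",T.T@(np.r_[c[:2],.1]-ref)*100,"pin in tool",T.T@(pe-ref)*100)
E
```

```text
[(np.int32(174), np.int32(25), np.int32(270), np.int32(260), np.int32(25772))]
(array([0.5622447 , 0.13250404]), np.int64(677), np.float64(0.00043834040028715814)) (array([0.56250982, 0.13243863]), np.int64(533), np.float64(0.00037048531908521906))
[0.64203677 0.08947104 0.19248238] yaw x 152.77144139051705
[0.53645224 0.14594427 0.067     ] [0.58826672 0.11898246 0.067     ] 152.50965836897205
pin end [0.60919665 0.10646121 0.15      ]
sh [9.06065753 0.19931315 9.25098876] pin in tool [3.69596069 0.0190551  4.24952093]
sh [9.04508137 0.02425563 9.30319371] pin in tool [ 3.68038454 -0.15600242  4.30172587]
```

Request:
{"fn": "carry_out", "kwargs": {
  "commands": [
    [[0,0,0.005,1.5,0,0,2.5],[0,0,0.005,3.5,0.1,0,2.5],[0,0,0.005,5.5,0.15,1,2.5],[0,0,0.005,7.5,0.18,2.5,2.5],[0,0,0.005,8.7,0.18,4,2.5],[0,0,0.005,9,0.18,5,2.5],[0,0,0.005,9,0.18,5.3,2.5],[0,0,0.005,9,0.18,5.3,2.5],[0,0,0.005,9,0.18,5.3,2.5],[0,0,0.005,9,0.18,5.3,2.5]]
  ]
}}

```text
clock: 6.27
tool_pos: [0.5648, 0.1338, 0.1408]
eef_rot: [0.237, 0.971, 0.0, 0.001]
contact_force: [-0.1, -0.2, -3.2]
opening: 0.359
```

```bash
python3 snap.py 5 wrist side scene; python3 - <<'E'
import cv2,numpy as np
w=cv2.imread("pics/wrist5.png");b=cv2.imread("pics/side5.png");a=cv2.imread("pics/scene5.png")
f=lambda i:cv2.resize(i,(400,400),interpolation=cv2.INTER_CUBIC)
cv2.imwrite("pics/c8.png",np.hstack([f(b[170:290,280:400]),f(a[200:320,270:390])]))
cv2.imwrite("pics/c9.png",cv2.resize(w[150:350,220:420],None,fx=3,fy=3,interpolation=cv2.INTER_CUBIC))
from plant import r;print(r.get_state()["moment"])
E
```

```text
6.4167 [0.56433494 0.13416949 0.14051673] [2.37058739e-01 9.71495057e-01 3.30215131e-04 6.32435369e-04] [ 0.52273248 -0.32063066 -3.58258125] 0.3554372561518063
[ 0.05378402 -0.02348249  0.01313049]
```

View pics/c8.png

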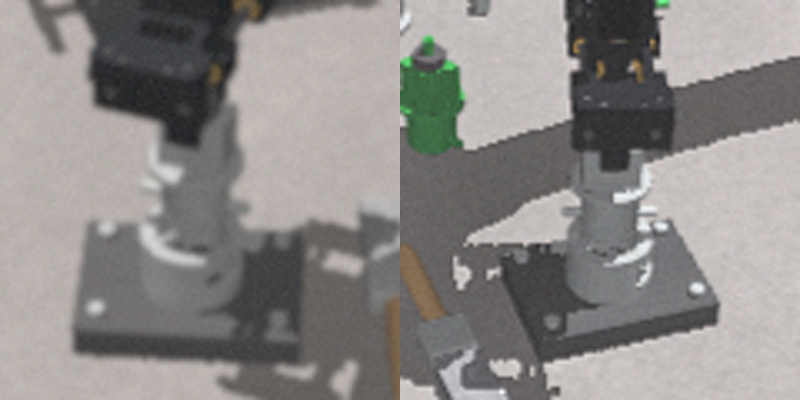

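View pics/c9.png

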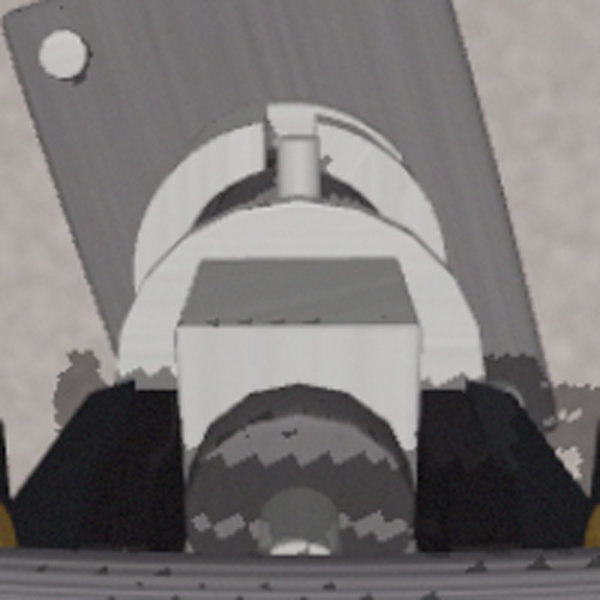

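```bash
python3 - <<'E'
from h import *
from plant import r
w=L("wrist5");s=r.get_state();T=R.from_quat(s["eef_rot"]).as_matrix()
C=lambda x,y:(220+(x+.5)/3-.5,150+(y+.5)/3-.5)
f=lambda x,y,z:T.T@(onz(w,*C(x,y),z,True)-s["tool_pos"])*1000
print("slot L",f(266,125,.067),f(266,145,.067),"R",f(317,120,.067))
print("pin L",f(279,137,.0935),"R",f(320,137,.0935),"base",f(278,190,.0935),f(320,190,.0935))
print("stub",f(299,552,.189),"rim left",f(134,260,.067),"right",f(446,250,.067))
print("centre",T.T@(np.array([.5624,.1325,.1])-s["tool_pos"])*1000)
E
```

```text
slot L [34.17434303 -7.20625563 73.47338134] [29.92186591 -7.23170724 73.47791712] R [35.2224243   3.4753015  73.48231372]
pin L [35.55964885 -3.97373319 46.97491223] R [35.55611944  3.64823603 46.98209175] base [25.49598466 -4.20327478 46.98548695] [25.4920933   3.6809871  46.99291379]
stub [  3.15776548  -0.14831474 -48.48684042] rim left [  4.93193984 -36.07709702  73.4775561 ] right [ 7.13090811 31.43131739 73.53875433]
centre [ 0.99193305 -2.41122857 40.51344208]
```

Request:
{"fn": "carry_out", "kwargs": {
  "commands": [
    [[0,0,0,0.1,-0.19,0,2.5],[0,0,0,0.1,-0.19,0,2.5],[0,0,0,0.1,-0.19,0.4,2.5],[0,0,0,0.1,-0.19,0.8,2.5],[0,0,0,0.1,-0.19,0.8,2.5],[0,0,0,0.1,-0.19,0.8,2.5]]
  ]
}}

```text
clock: 6.92
tool_pos: [0.5615, 0.1331, 0.1314]
eef_rot: [0.237, 0.972, -0.0, -0.0]
contact_force: [0.3, 0.3, -3.9]
opening: 0.357
```

```bash
python3 snap.py 6 wrist; python3 - <<'E'
import cv2,numpy as np
w=cv2.imread("pics/wrist6.png")
cv2.imwrite("pics/c10.png",cv2.resize(w[150:300,220:420],None,fx=4,fy=4,interpolation=cv2.INTER_CUBIC))
from plant import r;print(r.get_state()["moment"])
E
```

```text
6.9667 [0.56175337 0.13321761 0.13167834] [ 2.36554369e-01  9.71618238e-01 -6.74679209e-05 -1.58215371e-04] [ 0.38196969  0.31538159 -3.03613907] 0.35772210101529145
[ 0.03878063 -0.0543128  -0.0111336 ]
```

View pics/c10.png

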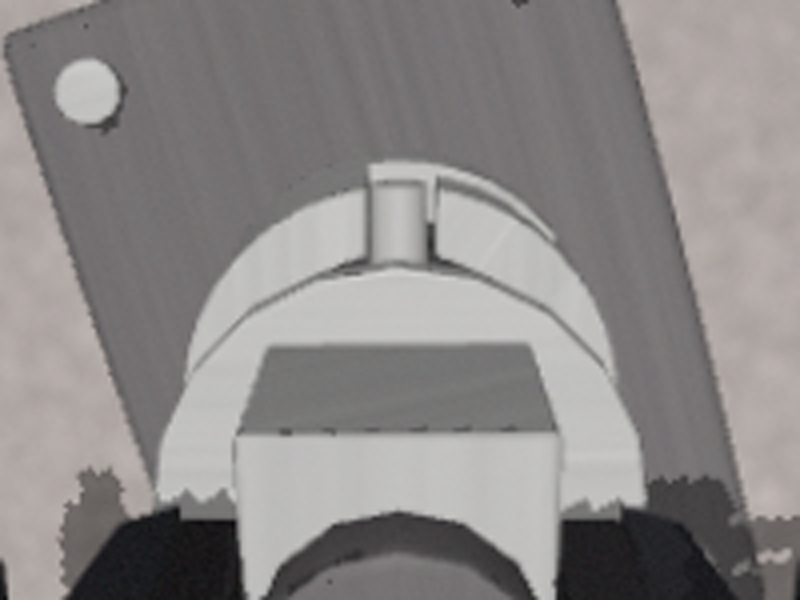

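Request:
{"fn": "carry_out", "kwargs": {
  "commands": [
    [[0,0,0,0,0.03,0.2,2.5],[0,0,0,0,0.03,0.4,2.5],[0,0,0,0,0.03,0.6,2.5],[0,0,0,0,0.03,0.8,2.5],[0,0,0,0,0.03,0.95,2.5],[0,0,0,0,0.03,0.95,2.5]]
  ]
}}

```text
clock: 7.47
tool_pos: [0.5618, 0.1333, 0.122]
eef_rot: [0.237, 0.972, -0.0, -0.0]
contact_force: [0.7, 0.2, -3.2]
opening: 0.356
```

```bash
python3 snap.py 7 wrist; python3 - <<'E'
import cv2,numpy as np
w=cv2.imread("pics/wrist7.png")
cv2.imwrite("pics/c11.png",cv2.resize(w[150:300,220:420],None,fx=4,fy=4,interpolation=cv2.INTER_CUBIC))
from plant import r;print(r.get_state()["moment"])
E
```

```text
7.5167 [0.56181558 0.13337551 0.12219927] [ 2.36617315e-01  9.71602901e-01 -1.26656236e-04 -1.82302702e-04] [-0.09206429  0.05866062 -3.25900106] 0.3560174264311514
[ 0.03204076 -0.12533825  0.00752991]
```

View pics/c11.png

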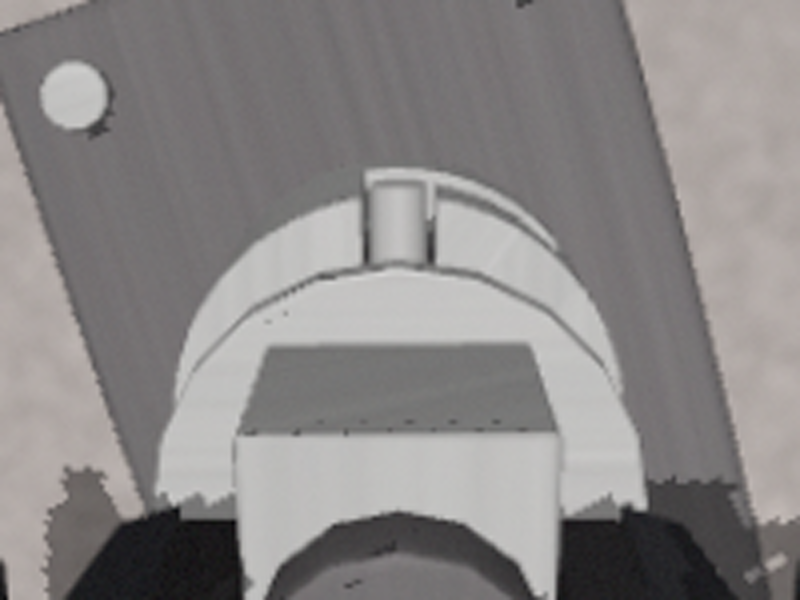

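Request:
{"fn": "carry_out", "kwargs": {
  "commands": [
    [[0,0,0,0,0,0.2,2.5],[0,0,0,0,0,0.4,2.5],[0,0,0,0,0,0.6,2.5],[0,0,0,0,0,0.8,2.5],[0,0,0,0,0,0.9,2.5],[0,0,0,0,0,0.9,2.5]]
  ]
}}

```text
clock: 8.02
tool_pos: [0.5618, 0.1334, 0.1131]
eef_rot: [0.237, 0.972, -0.0, -0.0]
contact_force: [0.3, -0.7, -3.0]
opening: 0.356
```

The force is unchanged and the pin is below the rim (66 mm), so it is in the slots. I'll sink it to the plunger.

Request:
{"fn": "carry_out", "kwargs": {
  "commands": [
    [[0,0,0,0,0,0.2,2.5],[0,0,0,0,0,0.4,2.5],[0,0,0,0,0,0.6,2.5],[0,0,0,0,0,0.8,2.5],[0,0,0,0,0,0.95,2.5],[0,0,0,0,0,0.95,2.5]]
  ]
}}

```text
clock: 8.52
tool_pos: [0.5618, 0.1333, 0.1036]
eef_rot: [0.237, 0.972, -0.0, -0.0]
contact_force: [0.3, -0.1, -3.1]
opening: 0.354
```

Request:
{"fn": "carry_out", "kwargs": {
  "commands": [
    [[0,0,0,0,0,0.15,2.5],[0,0,0,0,0,0.3,2.5],[0,0,0,0,0,0.45,2.5],[0,0,0,0,0,0.6,2.5],[0,0,0,0,0,0.6,2.5]]
  ]
}}

```text
clock: 8.93
tool_pos: [0.5623, 0.1336, 0.0984]
eef_rot: [0.237, 0.972, 0.0, 0.0]
contact_force: [-0.8, -0.6, 6.1]
opening: 0.361
```

Request:
{"fn": "carry_out", "kwargs": {
  "commands": [
    [[0,0,0,0,0,0.15,2.5],[0,0,0,0,0,0.3,2.5],[0,0,0,0,0,0.45,2.5],[0,0,0,0,0,0.57,2.5],[0,0,0,0,0,0.57,2.5]]
  ]
}}

```text
clock: 9.35
tool_pos: [0.5624, 0.1336, 0.0934]
eef_rot: [0.237, 0.972, 0.0, 0.001]
contact_force: [-2.5, -0.0, 10.8]
opening: 0.358
```

Request:
{"fn": "carry_out", "kwargs": {
  "commands": [
    [[0,0,0,0,0,0.1,2.5],[0,0,0,0,0,0.18,2.5],[0,0,0,0,0,0.18,2.5],[0,0,0,0,0,0.18,2.5]]
  ]
}}

```text
clock: 9.68
tool_pos: [0.5625, 0.1336, 0.0919]
eef_rot: [0.237, 0.972, 0.0, 0.001]
contact_force: [-2.1, -1.1, 11.5]
opening: 0.354
```

```bash
python3 - <<'E'
from plant import r
s=r.get_state();print(s["tool_pos"],s["contact_force"],s["moment"],s["q"])
E
```

```text
[0.56249013 0.13355519 0.09194109] [-2.07898758 -1.14191948 11.54395131] [-0.35753278  0.60812946  0.03320373] [-0.08930528  0.83776447 -0.38888157  1.81292457  0.52900536  0.59410061
  0.28543774]
```

Request:
{"fn": "carry_out", "kwargs": {
  "commands": [
    [[0,0,0,0,0,0.06,2.5],[0,0,0,0,0,0.06,2.5],[0,0,0.03,0,0,0.06,2.5],[0,0,0.06,0,0,0.06,2.5],[0,0,0.09,0,0,0.06,2.5],[0,0,0.12,0,0,0.06,2.5],[0,0,0.12,0,0,0.06,2.5]]
  ]
}}

```text
clock: 10.27
tool_pos: [0.563, 0.1338, 0.0916]
eef_rot: [0.295, 0.956, 0.0, 0.001]
contact_force: [-1.0, -1.3, 12.2]
opening: 0.355
```

```bash
cat > st.py <<'E'
from plant import r
from h import *
s=r.get_state();T=R.from_quat(s["eef_rot"]).as_matrix();print(s["tool_pos"],s["contact_force"],s["moment"],"yaw",np.degrees(np.arctan2(T[1,0],T[0,0])),"q7",s["q"][6],s["clock"])
E
python3 st.py
```

```text
[0.56298172 0.13379936 0.09157915] [-0.98533423 -1.32630271 12.24827086] [-0.26386869  0.49575041  0.0260037 ] yaw 145.70252581667506 q7 0.19838002360273488 10.2667
```

Request:
{"fn": "carry_out", "kwargs": {
  "commands": [
    [[0,0,0.05,0,0,0,2.5],[0,0,0.1,0,0,0,2.5],[0,0,0.15,0,0,0,2.5],[0,0,0.2,0,0,0,2.5],[0,0,0.25,0,0,0,2.5],[0,0,0.25,0,0,0,2.5]]
  ]
}}

```text
clock: 10.77
tool_pos: [0.563, 0.1336, 0.0916]
eef_rot: [0.412, 0.911, 0.001, 0.001]
contact_force: [-1.1, -0.2, 11.7]
opening: 0.356
```

```bash
python3 st.py
```

```text
[0.5629722  0.13358583 0.09155765] [-1.05609593 -0.15353    11.65193815] [-0.354767    0.53974423  0.0485371 ] yaw 131.3246052356201 q7 0.022897012433686734 10.7667
```

Turned 21° with almost no torque; continuing.

Request:
{"fn": "carry_out", "kwargs": {
  "commands": [
    [[0,0,0.05,0,0,0,2.5],[0,0,0.1,0,0,0,2.5],[0,0,0.15,0,0,0,2.5],[0,0,0.2,0,0,0,2.5],[0,0,0.25,0,0,0,2.5],[0,0,0.3,0,0,0,2.5],[0,0,0.33,0,0,0,2.5],[0,0,0.33,0,0,0,2.5]]
  ]
}}

```text
clock: 11.43
tool_pos: [0.563, 0.1337, 0.0916]
eef_rot: [0.556, 0.831, 0.001, 0.001]
contact_force: [-2.5, -0.1, 12.1]
opening: 0.353
```

```bash
python3 st.py
```

```text
[0.56303852 0.13370956 0.0915963 ] [-2.49731861 -0.05952374 12.06729776] [-0.31055964  0.51774298  0.07633685] yaw 112.46696674497443 q7 -0.20037584340422213 11.4333
```

Request:
{"fn": "carry_out", "kwargs": {
  "commands": [
    [[0,0,0.02,0,0,0,2.5],[0,0,0.04,0,0,0,2.5],[0,0,0.06,0,0,0,2.5],[0,0,0.06,0,0,0,2.5]]
  ]
}}

```text
clock: 11.77
tool_pos: [0.5632, 0.1337, 0.0916]
eef_rot: [0.58, 0.814, 0.001, 0.001]
contact_force: [-2.2, -0.7, 12.2]
opening: 0.35
```

```bash
python3 st.py
```

```text
[0.56315347 0.13370622 0.0915993 ] [-2.17537776 -0.66212238 12.24707043] [-0.25136016  0.4882376   0.08051329] yaw 109.05548600935924 q7 -0.23994746833602776 11.7667
```

Request:
{"fn": "carry_out", "kwargs": {
  "commands": [
    [[0,0,0.015,0,0,0,2.5],[0,0,0.03,0,0,0,2.5],[0,0,0.03,0,0,0,2.5]]
  ]
}}

```text
clock: 12.02
tool_pos: [0.5631, 0.1337, 0.0916]
eef_rot: [0.592, 0.806, 0.001, 0.001]
contact_force: [-1.8, -1.7, 12.4]
opening: 0.358
```

```bash
python3 st.py
```

```text
[0.56314142 0.13373248 0.09160515] [-1.78588829 -1.68837376 12.35365066] [-0.27746136  0.50855439  0.13957265] yaw 107.35732983190921 q7 -0.25962955544789607 12.0167
```

Request:
{"fn": "carry_out", "kwargs": {
  "commands": [
    [[0,0,0.01,0,0,0,2.5],[0,0,0.02,0,0,0,2.5],[0,0,0.02,0,0,0,2.5]]
  ]
}}

```text
clock: 12.27
tool_pos: [0.5629, 0.1337, 0.0916]
eef_rot: [0.6, 0.8, 0.001, 0.001]
contact_force: [-2.4, -1.1, 12.0]
opening: 0.355
```

```bash
python3 st.py
```

```text
[0.562894   0.13374    0.09158083] [-2.38921486 -1.12386107 11.98762847] [-0.24613737  0.57828078  0.36741534] yaw 106.2710413903232 q7 -0.2723426429225174 12.2667
```

Torque rose to 0.37 N m, so this is the wall. I'll back off about 2.5° to the notch and let up.

Request:
{"fn": "carry_out", "kwargs": {
  "commands": [
    [[0,0,-0.02,0,0,0,2.5],[0,0,-0.045,0,0,0,2.5],[0,0,-0.045,0,0,-0.1,2.5],[0,0,-0.045,0,0,-0.2,2.5],[0,0,-0.045,0,0,-0.3,2.5],[0,0,-0.045,0,0,-0.4,2.5],[0,0,-0.045,0,0,-0.4,2.5]]
  ]
}}

```text
clock: 12.85
tool_pos: [0.5631, 0.1337, 0.0953]
eef_rot: [0.582, 0.813, 0.001, 0.001]
contact_force: [-0.6, -0.9, 8.8]
opening: 0.356
```

```bash
python3 st.py
```

```text
[0.56311441 0.13369812 0.09530827] [-0.56087794 -0.86694013  8.82796932] [-0.2211122   0.31645505 -0.11919179] yaw 108.78010363339953 q7 -0.24126636648218885 12.85
```

Request:
{"fn": "carry_out", "kwargs": {
  "commands": [
    [[0,0,0,0,0,-0.1,2.5],[0,0,0,0,0,-0.2,2.5],[0,0,0,0,0,-0.25,2.5],[0,0,0,0,0,-0.25,2.5]]
  ]
}}

```text
clock: 13.18
tool_pos: [0.5631, 0.1337, 0.0975]
eef_rot: [0.582, 0.813, 0.001, 0.001]
contact_force: [-0.0, -0.6, 6.8]
opening: 0.355
```

```bash
python3 st.py
```

```text
[0.56308436 0.13368244 0.09749514] [-0.02802544 -0.59272882  6.78302537] [-0.19639051  0.20374748 -0.05041546] yaw 108.78174211987016 q7 -0.24014271219301475 13.1833
```

Request:
{"fn": "carry_out", "kwargs": {
  "commands": [
    [[0,0,0,0,0,-0.05,2.5],[0,0,0,0,0,-0.1,2.5],[0,0,0,0,0,-0.1,2.5]]
  ]
}}

```text
clock: 13.43
tool_pos: [0.563, 0.1337, 0.098]
eef_rot: [0.582, 0.813, 0.001, 0.001]
contact_force: [0.5, -0.0, 5.7]
opening: 0.358
```

```bash
python3 st.py
```

```text
[0.56303053 0.13367307 0.0979822 ] [ 0.45264053 -0.0481859   5.68345999] [-0.07987824 -0.11171874 -0.08159769] yaw 108.78151453299859 q7 -0.23971142590789138 13.4333
```

Request:
{"fn": "carry_out", "kwargs": {
  "commands": [
    [[0,0,0,0,0,-0.05,2.5],[0,0,0,0,0,-0.1,2.5],[0,0,0,0,0,-0.1,2.5]]
  ]
}}

```text
clock: 13.68
tool_pos: [0.5629, 0.1337, 0.0982]
eef_rot: [0.582, 0.813, 0.001, 0.0]
contact_force: [3.3, 0.5, -1.7]
opening: 0.354
```

```bash
python3 st.py
```

```text
[0.56289191 0.13365975 0.09816161] [ 3.29766613  0.51394312 -1.68914676] [ 0.08223002 -0.80761856 -0.04574298] yaw 108.78632636369916 q7 -0.2391821963058593 13.6833
```

It is held by the notch roof: the TCP stalled at 98.2 mm, which puts the pin at about 51 mm. Now I'll release.

Request:
{"fn": "carry_out", "kwargs": {
  "commands": [
    [[0,0,0,0,0,0.03,3.4],[0,0,0,0,0,0.03,3.8],[0,0,0,0,0,0.03,4.5],[0,0,0,0,0,0.03,5.5],[0,0,0,0,0,0.03,6],[0,0,0,0,0,0.03,6],[0,0,0,0,0,0.03,6]]
  ]
}}

```text
clock: 14.27
tool_pos: [0.5618, 0.1335, 0.098]
eef_rot: [0.582, 0.813, -0.0, -0.0]
contact_force: [0.2, -0.2, -0.0]
opening: 0.683
```

```bash
python3 st.py
```

```text
[0.56180642 0.13345299 0.09799854] [ 0.18531599 -0.21896015 -0.01987727] [-0.02634711 -0.00661605 -0.01364011] yaw 108.80041631123464 q7 -0.2392547669270455 14.2667
```

Free of contact. I'll rise straight up, then back off along tool −x to look with the wrist camera.

Request:
{"fn": "carry_out", "kwargs": {
  "commands": [
    [[0,0,0,0,0,-0.5,6],[0,0,0,0,0,-1.5,6],[0,0,0,0,0,-3,6],[0,0,0,0,0,-5,6],[0,0,0,0,0,-7.5,6],[0,0,0,0,0,-10,6],[0,0,0,-2.5,0,-12,6],[0,0,0,-5.5,0,-13,6],[0,0,0,-8,0,-13,6],[0,0,0,-9,0,-13,6]]
  ]
}}

```text
clock: 15.1
tool_pos: [0.5926, 0.0433, 0.2299]
eef_rot: [0.584, 0.811, -0.0, 0.002]
contact_force: [0.9, -1.0, -0.7]
opening: 0.68
```

Request:
{"fn": "carry_out", "kwargs": {
  "commands": [
    [[0,0,0,0,0,0,6],[0,0,0,0,0,0,6],[0,0,0,0,0,0,6]]
  ]
}}

```text
clock: 15.35
tool_pos: [0.59, 0.0508, 0.2278]
eef_rot: [0.581, 0.814, 0.0, -0.001]
contact_force: [0.4, 0.1, 0.4]
opening: 0.682
```

```bash
python3 snap.py 8 wrist scene side; python3 - <<'E'
import cv2,numpy as np
w=cv2.imread("pics/wrist8.png");b=cv2.imread("pics/side8.png");a=cv2.imread("pics/scene8.png")
f=lambda i:cv2.resize(i,(400,400),interpolation=cv2.INTER_CUBIC)
cv2.imwrite("pics/c12.png",np.hstack([f(b[180:290,285:395]),f(a[210:320,280:390])]))
E
```

```text
15.5 [0.59036915 0.05037205 0.22781131] [ 5.80933989e-01  8.13950404e-01  1.84393690e-04 -6.37938649e-04] [-0.32872698 -0.01032453  0.48063992] 0.6820075813963418
```

View pics/c12.png

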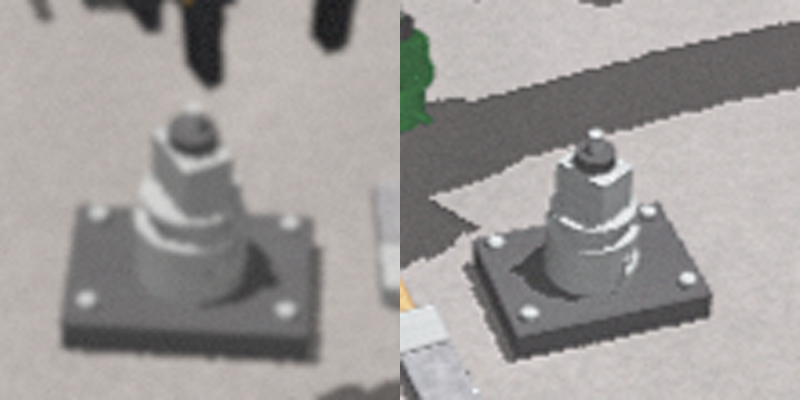

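View pics/wrist8.png

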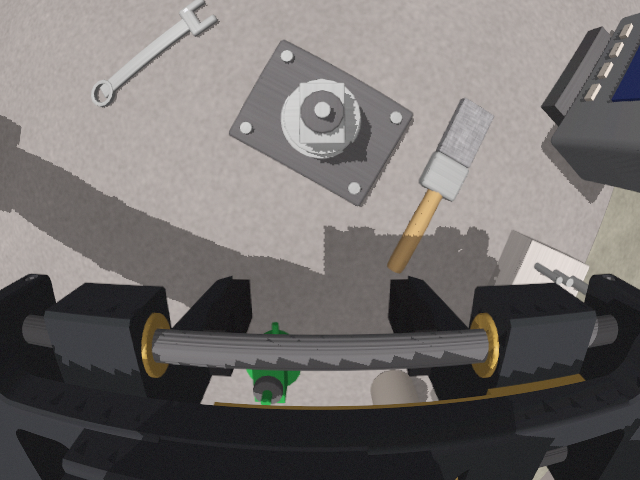

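```bash
python3 - <<'E'
import cv2,numpy as np
w=cv2.imread("pics/wrist8.png");b=cv2.imread("pics/side8.png");a=cv2.imread("pics/scene8.png")
cv2.imwrite("pics/c13.png",cv2.resize(w[60:180,260:400],None,fx=5,fy=5,interpolation=cv2.INTER_CUBIC))
f=lambda i:cv2.resize(i,(400,400),interpolation=cv2.INTER_CUBIC)
cv2.imwrite("pics/c14.png",np.hstack([f(b[200:250,315:365]),f(a[235:285,310:360])]))
E
```

```text
(no output)
```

View pics/c13.png

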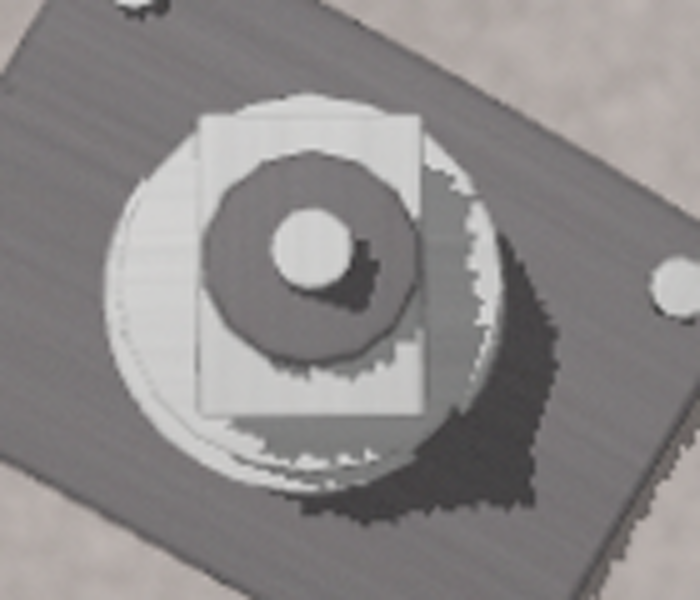

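View pics/c14.png

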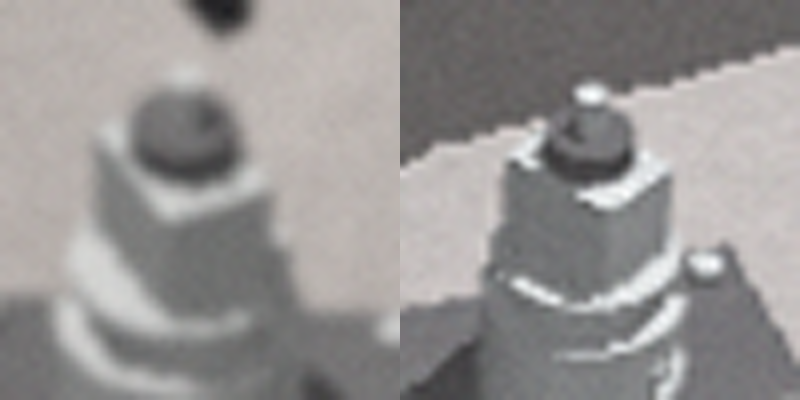

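```bash
python3 - <<'E'
from h import *
w,s,b=L("wrist8"),L("scene8"),L("side8")
W=ray(w,260+312/5-.4,60+249/5-.4,True);S=ray(s,310+191/8-.45,235+94/8-.45);B=ray(b,315+186/8-.45,200+76/8-.45)
for k in ([S,B],[W,S],[W,B],[W,S,B]):print(tri(k))
C=lambda x,y:(260+(x+.5)/5-.5,60+(y+.5)/5-.5)
z=.121;k=[onz(w,*C(*p),z,True) for p in [(201,116),(419,116),(423,412),(199,412)]]
ang=lambda v:np.degrees(np.arctan2(v[1],v[0]))
print(np.mean(k,0),ang(k[0]-k[3]),ang(k[1]-k[2]),ang(k[1]-k[0])+90,ang(k[2]-k[3])+90)
print("nut",onz(w,*C(311,257),.133,True),"stub",onz(w,*C(312,249),.147,True))
E
```

```text
(array([0.5642203 , 0.1333605 , 0.14738764]), [np.float64(0.00012824222889567898), np.float64(0.00012824222889577263)])
(array([0.56345278, 0.13307656, 0.14690014]), [np.float64(0.0006248487162341091), np.float64(0.00062484871623414)])
(array([0.56349522, 0.13322208, 0.14766075]), [np.float64(0.0005782033923257386), np.float64(0.0005782033923256421)])
(array([0.56374151, 0.13326307, 0.14734209]), [np.float64(0.0008276632505801153), np.float64(0.0005204511756640464), np.float64(0.00038338506315013495)])
[0.56274182 0.133663   0.121     ] 108.50265566365323 109.8761473202649 109.06381435331367 109.0446418397385
nut [0.56281725 0.13346107 0.133     ] stub [0.56290983 0.13337579 0.147     ]
```

```bash
python3 - <<'E'
from plant import r
print(r.finish_job())
E
```

```text
the job is handed in; nothing more can be done
None
```

The cross-pin holder is locked in the stand's sleeve, upright and released, and I handed the job in at about 15.5 s on the robot clock.

- **Getting it in:** I took the grey cross-pin holder by its flats. The entry slots, measured from the wrist camera, lay at about 152.5° in world yaw, and the pin sank into them with no change in force. I pressed down against the spring with at most about 12 N at the wrist.
- **Locking it:** I twisted it clockwise about 46° until the torque reached 0.37 N m at the wall. I backed off about 2.5° and let up until the notch roof stopped the lift.
- **Last checks:** The stub top triangulates to 147.3 mm, against an expected 147 mm locked and 151 mm unlocked. The block yaw is 109.0°, against 109.5° expected for the notch. Stub, nut and block centres agree to about 1 mm, so it stands upright. Contact forces dropped to zero on release, and the gripper is clear of everything.
- **Disagreements:** My first sideways correction over the sleeve was about 1.9 mm off, because the arm had not settled when the picture was taken. I saw this in the next picture and corrected it before anything touched.
- **Not checked:** I saw no bystander moved in the later pictures, but I did not measure them all again.

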